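# Roll the canister up into its dock

### The arm

A 6-joint arm with a two-finger parallel gripper is mounted at the origin on a cart in front of the work surface, level with it; the furniture and walls round the work are solid. World frame = base frame: x ahead of the robot, y to its left, z up, the work surface at z = 0. Lengths are in mm, angles in rad, forces in N, time in s.
With the tool pointing down it reaches from about 350 to 975 mm from the base axis. Payload 7.1 kg.
Tool frame: the origin (TCP) lies midway between the tips of the shut fingers; the grasp point (between the pads) lies robot.pinch_z behind it (robot.pinch_z is the distance from the TCP to the grasp point, in mm); y points along the fingers, x is the direction in which the jaws open and shut, and the axes are right-handed (so a half turn about y gives the same grasp; the last joint's range is limited). The gripper opens to 88 mm and grips with 3 to 60 N. Pads are 20 mm wide; open, the fingers measure 115 mm over their backs; the gripper's body (75 mm by 178 mm) begins 61 mm behind the grasp point.
Start: joints at [-0.019, 0.423, 1.63, -0, 1.089, -0.019], TCP at [624.984, 0.026, 222.675] pointing down, gripper open.
Joint ranges: [-3, 3], [-0.9, 2.11], [0.09, 2.58], [-1.31, 4.45], [0.11, 2.69], [-2.54, 2.54]. Speed limits (rad/s): [2.39, 2.39, 3.01, 3.14, 3.14, 3.14].

### API

Orientations are given as a rotation vector (axis times angle).
In Python, from bench import robot, claw, kinematics, telemetry, capture, get_calibration, order gives the robot as it stands. The module is installed in compiled form; this text tells all that it offers. Calls block until the motion is done:
- robot.move_ptp(position, orientation): joint-space move of the TCP to a pose.
- robot.move_linear(position, rot=None, speed=150): straight line of the TCP; rot=None keeps the orientation; speed is the mean speed in mm/s.
- robot.goto_joints(angles): joint-space move.
- claw.gripper_to(opening): opening from 0.0 (shut) to 1.0 (fully open); the grip force is fixed at half the most; returns when the fingers have stopped.
- robot.pause(seconds).
- kinematics.solve_ik(position, orientation): joint angles nearest the present ones, or None.
- telemetry.get_obs(): the state.
- capture(name): name is "scene" or "side" or "wrist"; returns the picture (420x560x3 uint8, blue, green, red); there is no depth.
- get_calibration(name): a dict with "K" (3x3 intrinsics, pixels), "k1" (the pictures are not rectified: a ray, as slopes to the right and down, at radius r is drawn at 1 + k1 r^2 times it, then the intrinsics apply), "pose" (4x4, takes a point from camera to world coordinates); the wrist camera has in their place "hand_eye" (4x4, takes a point from camera to tool coordinates, whose origin is the TCP and whose axes are the tool frame's). Camera axes: x right, y down, z forward; pixel columns grow to the right and rows downward; lengths in mm; the calibration is good to about 2 mm. A picture is of the moment at which its call begins: read the wrist's pose just before it. get_calibration takes no time and is no camera call.
A pose or a line that the arm cannot do raises robot.Unreachable and nothing moves.
- order.job_done(): hands the job in, once; it reports no verdict.
The state is a dict: "t": time; "qpos": joint angles; "joint_velocities": joint speeds; "joint_efforts": joint torques, N m; "position": TCP position; "tcp_rot": TCP orientation; "force": force on the tool from outside, world axes, zero at the start; "moment": the same for the moment, N m; "gripper_width": opening from 0.0 (shut) to 1.0 (fully open).
Only numpy, scipy, OpenCV 4.12 (cv2) and the standard library are available. Lean on these libraries where they do the work, as an engineer would, in place of code of your own. Each camera call takes 0.05 s, during which the arm holds its last target. There are 200 camera calls.

### The job

The steel canister lies at the foot of its dock. Push it slowly up the ramp with the fingers until it has gone over the top and rests in the seat against the end stop, and do not let it roll back on the way. Do not grip, lift or flick it, and leave the things standing round the dock where they are; finish with the hand clear.

Things in the scene. Friction and masses are not known exactly. Their poses are not given: they have to be found in the camera images.
- canister: Plain steel canister lying on its side, a smooth cylinder 56 mm in diameter, 104 mm long, 0.2 to 0.45 kg. Origin at its centre; its y axis is the cylinder axis, which lies across the ramp (along the dock's y). At the start its centre is 32 mm above the table, 20 to 45 mm in front of the ramp's toe. It rolls very freely about y, so its own x and z axes tell nothing.
- dock: Fixed loading dock: aluminium channel, 110 mm wide inside, between low grey side walls 5 mm thick (12 mm above the plate on landing and ramp, 36 mm above the table at the seat), with an upright grey end stop 66 mm high. Origin on the table under the ramp's toe, midway between the walls; x points uphill to the stop, y across the channel to the left, z up.
- dock_toe (a point): Toe of the ramp on the dock's mid-line, 4 mm above the table; axes as the dock's. Downhill of it (x -100 to 0 mm) is a level landing plate 4 mm above the table, open at its front end; a straight ramp rises 20 mm from x = 0 to a crest at x = 140 mm (8 degrees), then the seat slopes down at 5 degrees to the stop's black rubber face at x = 190 mm.
- dock_seat (a point): Where the canister's centre lies when it is seated against the stop: 162 mm uphill from the dock's origin, 50 mm above the table. Axes as the dock's.
- sample_pot: Bystander: specimen pot with red lid, 54 mm across, 64 mm high, beside the dock; origin under its centre.
- bottle_stain: Bystander: small amber bottle with red cap, 25 mm across, 60 mm high, beside the dock; origin under its centre.
- bottle_white_small: Bystander: small squat white bottle, 30 mm across, 52 mm high, beside the dock; origin under its centre.
- carton_beige: Bystander: beige carton 66 x 105 x 42 mm high, beside the dock; origin under its centre.
- marker_pen: Bystander: blue marker pen, 136 mm long, 16 mm thick, lying on the table to the left of the dock; origin under its centre.
Mind the look-alikes: they are no part of the job. What is meant by the canister is not red, and is the smaller of those in its own colour.

How it is judged (in metres and radians):
On the way:
1. the canister rolls up the middle of the ramp, carried by the ramp (x of canister in the frame of dock between 0.04 and 0.13 m and contact force between canister and dock above 0.3 N), for 0.15 s.
At the end, for the whole second after the job is handed in: The canister lies at rest in the seat, within 5 mm of touching the stop and within 7 mm of its seated place, square across the channel within 0.09 rad, carried by the dock; the five bystanders are within 15 mm of where they stood (distance between canister and dock_seat below 0.007 m and x of canister in the frame of dock above 0.157 m and angle between the y axis of canister and the y axis of dock, either way round below 0.09 rad and contact force between canister and dock above 0.5 N and linear speed of canister below 0.02 m/s and angular speed of canister below 0.5 rad/s and distance of each of sample_pot, bottle_stain, bottle_white_small, carton_beige, marker_pen from where it was at the start of the episode below 0.015 m).
It fails at once if the canister got away or was flicked: it moved faster than 0.25 m/s (linear speed of canister above 0.25 m/s).
It fails at once if the canister rolled back: more than 75 mm in front of the toe of the ramp (x of canister in the frame of dock below -0.075 m).
It fails at once if the canister was lifted more than about 10 mm off the dock, or left its channel (z of canister in the frame of dock above 0.065 m or (x of canister in the frame of dock below 0.07 m and z of canister in the frame of dock above 0.052 m) or (x of canister in the frame of dock below 0 m and z of canister in the frame of dock above 0.043 m) or y of canister in the frame of dock above 0.015 m or y of canister in the frame of dock below -0.015 m or angle between the y axis of canister and the y axis of dock, either way round above 0.25 rad).
It fails at once if a bystander was pushed more than 15 mm (distance of any of sample_pot, bottle_stain, bottle_white_small, carton_beige, marker_pen from where it was at the start of the episode above 0.015 m).
It also fails if it takes over 45 s, if anything falls off the work surface, if the arm or the gripper's body presses on something with over 40 N, if the wrist force passes 120 N, or if a joint passes its speed limit or range.

## Working session

There is one attempt and no reset: what is moved stays moved. The work goes in short steps, each a Python script; the robot and the scene stay as the last script left them, time stands still between calls to the robot, and variables do not carry over. Pictures are saved under pics/ and viewed, about 8 in all and at most 12, crops included, and the job is handed in when it is done.

```bash
mkdir -p pics; python3 - <<'E'
from bench import *
import cv2,numpy as np
a=[capture(n) for n in("scene","side","wrist")]
for n,i in zip("abc",a): cv2.imwrite(f"pics/{n}0.png",i)
for n in("scene","side","wrist"):
    c=get_calibration(n);print(n,{k:np.round(v,4).tolist() for k,v in c.items()})
o=telemetry.get_obs();print(o["t"],o["position"],o["tcp_rot"],o["force"],robot.pinch_z)
E
```

```text
scene {'K': [[436.3258, 0.0, 279.5586], [0.0, 436.3258, 208.7697], [0.0, 0.0, 1.0]], 'k1': -0.0732, 'pose': [[0.6618, -0.5756, 0.4803, -9.5407], [-0.7497, -0.505, 0.4277, -598.0103], [-0.0037, -0.6431, -0.7658, 815.4927], [0.0, 0.0, 0.0, 1.0]]}
side {'K': [[522.0563, 0.0, 272.8898], [0.0, 522.0563, 204.4687], [0.0, 0.0, 1.0]], 'k1': -0.0075, 'pose': [[-0.9961, -0.0296, 0.0834, 360.261], [-0.087, 0.5013, -0.8609, 1007.5013], [-0.0163, -0.8648, -0.5019, 754.1476], [0.0, 0.0, 0.0, 1.0]]}
wrist {'K': [[328.4999, 0.0, 277.0692], [0.0, 328.4999, 213.469], [0.0, 0.0, 1.0]], 'k1': -0.0529, 'hand_eye': [[1.0, -0.0007, -0.0008, -0.2913], [0.0006, -0.2579, 0.9662, -161.4839], [-0.0009, -0.9662, -0.2579, 69.5612], [0.0, 0.0, 0.0, 1.0]]}
0.15 [6.24594466e+02 4.59869655e-02 2.22100126e+02] [-1.57076766e+00  8.70226956e-04  9.36950053e-04] [ 0.87863765  0.55342122 -0.38600956] 18.700000000000003
```

View pics/a0.png

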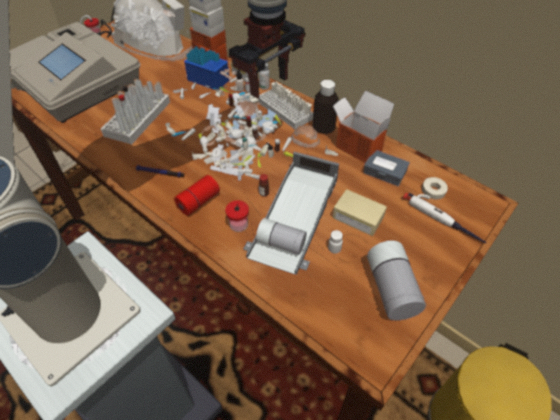

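View pics/b0.png

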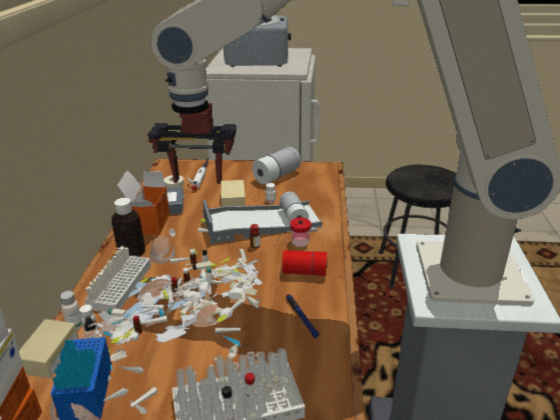

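View pics/c0.png

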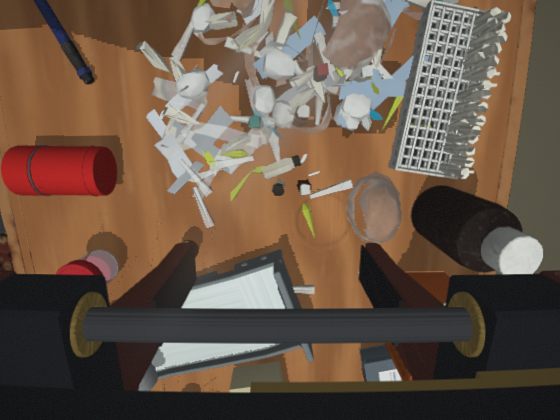

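Look-alikes:
- The red cylinder, at scene (198,194), is the wrong colour.
- The big grey canister, at scene (396,280), is the larger of the two in that colour.
- The small grey canister, at scene (282,236) and side (294,207), lies on the dock landing. It is the one I choose.

Next I'll check it in a close crop and read the dock corners.

```bash
python3 - <<'E'
import cv2,numpy as np
a=cv2.imread("pics/a0.png")[145:280,235:345];b=cv2.imread("pics/b0.png")[180:250,195:330]
a=cv2.resize(a,None,fx=3.6,fy=3.6,interpolation=2);b=cv2.resize(b,None,fx=2.96,fy=2.96,interpolation=2)
o=np.zeros((486,396+b.shape[1],3),np.uint8);o[:,:396]=a;o[:b.shape[0],396:]=b
print(a.shape,b.shape);cv2.imwrite("pics/crop1.png",o)
E
```

```text
(486, 396, 3) (207, 400, 3)
```

View pics/crop1.png

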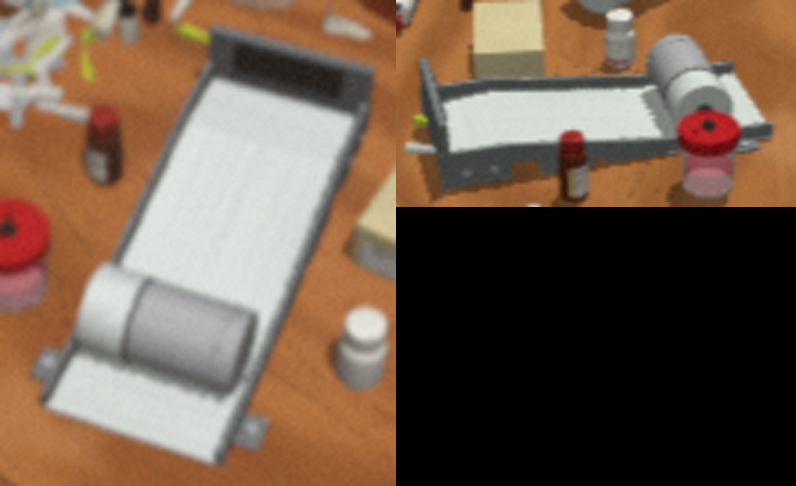

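The crop shows the chosen canister: plain grey with a white band, lying across the landing between the dock walls. The plate's front corners are at crop (48,403) and (215,460), its back-left corner is at (210,80), and the stop's top corners are at (212,30) and (374,70).

```bash
cat > h.py <<'E'
from bench import *
import cv2,numpy as np
from scipy.spatial.transform import Rotation as R
def ray(name,px,tool=None):
    c=get_calibration(name);k=np.array(c["K"])
    u=cv2.undistortPoints(np.array([[px]],float),k,np.array([c["k1"],0,0,0,0.]))[0,0]
    T=np.array(c["pose"]) if tool is None else tool@np.array(c["hand_eye"])
    return T[:3,3],T[:3,:3]@np.array([u[0],u[1],1])
def onz(name,px,z,tool=None):
    o,d=ray(name,px,tool);return o+d*(z-o[2])/d[2]
def proj(name,P,tool=None):
    c=get_calibration(name);T=np.array(c["pose"]) if tool is None else tool@np.array(c["hand_eye"])
    p=np.linalg.inv(T)@np.c_[np.reshape(P,(-1,3)),np.ones(len(np.reshape(P,(-1,3))))].T
    return cv2.projectPoints(p[:3].T.copy(),np.zeros(3),np.zeros(3),np.array(c["K"]),np.array([c["k1"],0,0,0,0.]))[0][:,0]
def tool():
    o=telemetry.get_obs();T=np.eye(4);T[:3,:3]=R.from_rotvec(o["tcp_rot"]).as_matrix();T[:3,3]=o["position"];return T
def tr(yaw,s):  # tool y down, tool x along dock y *s, yaw = dock heading
    X=np.array([np.cos(yaw),np.sin(yaw),0]);Y=np.array([-X[1],X[0],0]);x=s*Y;y=np.array([0,0,-1.])
    return R.from_matrix(np.c_[x,y,np.cross(x,y)]).as_rotvec()
E
python3 - <<'E'
from h import *
for n,p,z in [("Lf",(48,403),4),("Rf",(215,460),4),("Lb",(210,80),19.6),("stL",(212,30),66),("stR",(374,70),66)]:
    print(n,onz("scene",(235+p[0]/3.6,145+p[1]/3.6),z).round(1))
for n,p,z in [("sLf",(774,128),16),("sLb",(442,150),19.6),("stL",(433,90),66)]: print(n,onz("side",(195+(p[0]-396)/2.963,180+p[1]/2.963),z).round(1))
for s in(1,-1):
  for yaw in(-.2,0,.2):print(s,yaw,kinematics.solve_ik([550,-150,150],tr(yaw,s)))
E
```

```text
Lf [ 348.6 -185.1    4. ]
Rf [ 385.4 -289.2    4. ]
Lb [618.5 -87.2  19.6]
stL [620.7 -86.   66. ]
stR [ 663.2 -194.8   66. ]
sLf [ 343.  -168.1   16. ]
sLb [ 631.9 -108.5   19.6]
stL [ 640.9 -132.6   66. ]
1 -0.2 [-2.87127546e-01  4.38134236e-01  1.80509336e+00 -4.44089210e-16
  8.98365055e-01 -1.65792387e+00]
1 0 [-0.28712755  0.43813424  1.80509336  0.          0.89836505 -1.85792387]
1 0.2 [-2.87127546e-01  4.38134236e-01  1.80509336e+00 -4.44089210e-16
  8.98365055e-01 -2.05792387e+00]
-1 -0.2 [-2.87127546e-01  4.38134236e-01  1.80509336e+00 -4.44089210e-16
  8.98365055e-01  1.48366878e+00]
-1 0 [-0.28712755  0.43813424  1.80509336  0.          0.89836505  1.28366878]
-1 0.2 [-2.87127546e-01  4.38134236e-01  1.80509336e+00 -4.44089210e-16
  8.98365055e-01  1.08366878e+00]
```

Dock fit: yaw is about 0.347 rad and the origin about (461, -203). The plate measures 110 mm wide and 287 mm long, so it agrees with the given sizes. I'll go above the space behind the canister and take one close look.

```bash
cat >> h.py <<'E'
import json,os
D=json.load(open("d.json")) if os.path.exists("d.json") else dict(o=[461,-203.2],yaw=.347)
def W(x,y,z):
    c,s=np.cos(D["yaw"]),np.sin(D["yaw"]);return np.array([D["o"][0]+c*x-s*y,D["o"][1]+s*x+c*y,z])
def todock(P):
    c,s=np.cos(D["yaw"]),np.sin(D["yaw"]);d=np.asarray(P)[:2]-D["o"];return np.array([c*d[0]+s*d[1],-s*d[0]+c*d[1]])
E
python3 - <<'E'
from h import *
rv=tr(D["yaw"],-1)
robot.move_ptp(W(-75,0,170),rv); claw.gripper_to(.6); robot.pause(.2)
o=telemetry.get_obs();T=tool();i=capture("wrist");cv2.imwrite("pics/w1.png",i);np.save("T1.npy",T)
print(o["t"],T[:3,3].round(1),todock(T[:3,3]),o["gripper_width"],o["qpos"].round(2) if hasattr(o["qpos"],"round") else o["qpos"])
for n,P in dict(Lf=W(-100,55,4),Rf=W(-100,-55,4),toe=W(0,0,4),Lb=W(190,55,19.6),Rb=W(190,-55,19.6),canL=W(-32,52,32),canR=W(-32,-52,32)).items(): print(n,proj("wrist",P,T)[0].round(1))
E
```

```text
2.325 [ 390.4 -228.8  170. ] [-7.50366904e+01 -3.45892157e-02] 0.6019959966102795 [-0.56  0.25  2.04 -0.    0.85  0.67]
Lf [223.6 220.2]
Rf [329.5 220.1]
toe [276.4 120.3]
Lb [ 208.7 -116.6]
Rb [ 343.5 -116.7]
canL [219.  156.5]
canR [333.9 156.4]
```

View pics/w1.png

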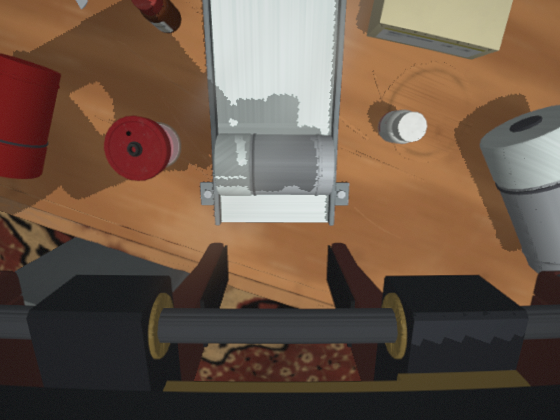

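The wrist view matches the prediction to 1–3 px. The plate front is at v≈223 (220 predicted) and its centre at u≈275 (276.5 predicted). The canister spans (214–335, 134–195) and lies square, at dock x≈-38. I'll shift the dock by (-2.5, +1) mm, lower the slightly open fingers behind the canister, and push it partway up the ramp.

```bash
python3 - <<'E'
import h,json
o=h.W(-2.5,1,0);json.dump(dict(o=[float(o[0]),float(o[1])],yaw=.347),open("d.json","w"))
E
python3 - <<'E'
from h import *
rv=tr(D["yaw"],-1)
robot.move_linear(W(-92,0,120),rv,speed=100)
robot.move_linear(W(-92,0,27),rv,speed=60); robot.pause(.2)
f0=np.array(telemetry.get_obs()["force"]);print("f0",f0.round(2))
for x,z,v in [(-70,27,15),(-38,27,20),(0,32.5,20)]:
    robot.move_linear(W(x,0,z),rv,speed=v);o=telemetry.get_obs()
    print(x,round(o["t"],2),(np.array(o["force"])-f0).round(2),todock(o["position"]).round(1))
T=tool();np.save("T2.npy",T);cv2.imwrite("pics/w2.png",capture("wrist"));i=capture("scene")
cv2.imwrite("pics/mid.png",cv2.resize(i[130:290,220:360],None,fx=3,fy=3,interpolation=2))
w=cv2.imread("pics/w2.png");m=cv2.imread("pics/mid.png");q=np.zeros((480,800,3),np.uint8);q[:480,:420]=m[:480,:420];w=cv2.resize(w,(380,285));q[:285,420:]=w;cv2.imwrite("pics/v2.png",q)
E
```

```text
f0 [ 0.34 -0.05 -0.15]
-70 6.58 [-0.19  0.52  0.11] [-70.1   0. ]
-38 8.32 [-5.33 -1.32  4.59] [-38.5   0.4]
0 10.39 [-6.19 -1.67  4.46] [-0.6  0.3]
```

View pics/v2.png

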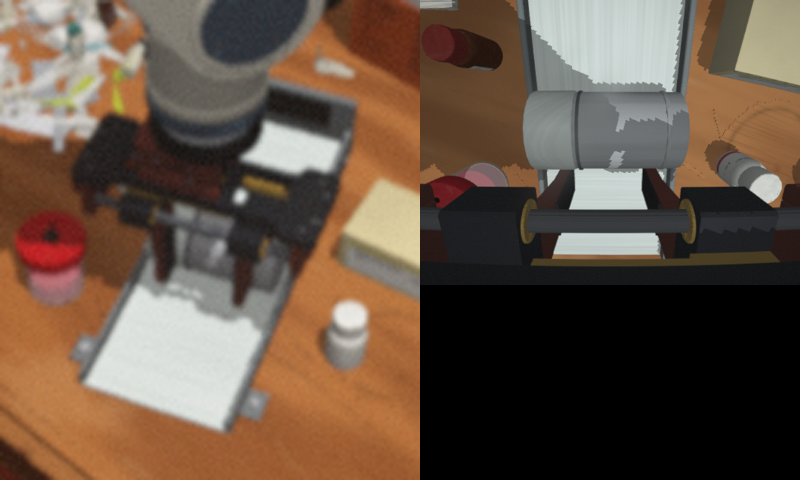

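Both fingers are on the canister and it is square, with a push of about 6 N. The seat and the red pot are clear. I'll carry on over the crest, then creep towards the stop while watching the force.

```bash
python3 - <<'E'
from h import *
rv=tr(D["yaw"],-1);u=np.array([np.cos(D["yaw"]),np.sin(D["yaw"]),0])
def go(x,z,v):
    robot.move_linear(W(x,0,z),rv,speed=v);o=telemetry.get_obs();f=np.array(o["force"])-[.34,-.05,-.15]
    print(x,round(o["t"],2),f.round(1),todock(o["position"]).round(1));return -f@u
go(60,41,22);go(96,46.5,20)
for x in range(100,125,4):
    F=go(x,46.5,12)
    if x>112 and F>9: break
robot.pause(.3)
T=tool();np.save("T3.npy",T);w=capture("wrist");cv2.imwrite("pics/w3.png",w);s=capture("scene");b=capture("side")
q=np.zeros((560,800,3),np.uint8);q[:330,:440]=cv2.resize(w,(440,330));q[:480,440:800]=cv2.resize(s[130:290,230:350],(360,480));q[330:560,:440]=cv2.resize(b[170:270,180:371],(440,230));cv2.imwrite("pics/v3.png",q)
E
```

```text
60 13.4 [-6.1 -1.5  5.1] [59.2  0.3]
96 15.38 [-6.5 -1.8  4. ] [95.2  0.2]
100 15.86 [-1.3  0.3  0.3] [100.6  -0.2]
104 16.34 [-0.3  1.3  0.7] [104.2   0. ]
108 16.82 [-0.4 -0.2 -0.3] [108.   0.]
112 17.31 [-0.5  0.6 -0.5] [112.   0.]
116 17.79 [ 0.2 -0.5  0.2] [116.1   0. ]
120 18.27 [-0.2  0.8  0.7] [120.   0.]
124 18.76 [-3.  -2.   2.1] [123.6  -0. ]
```

View pics/v3.png

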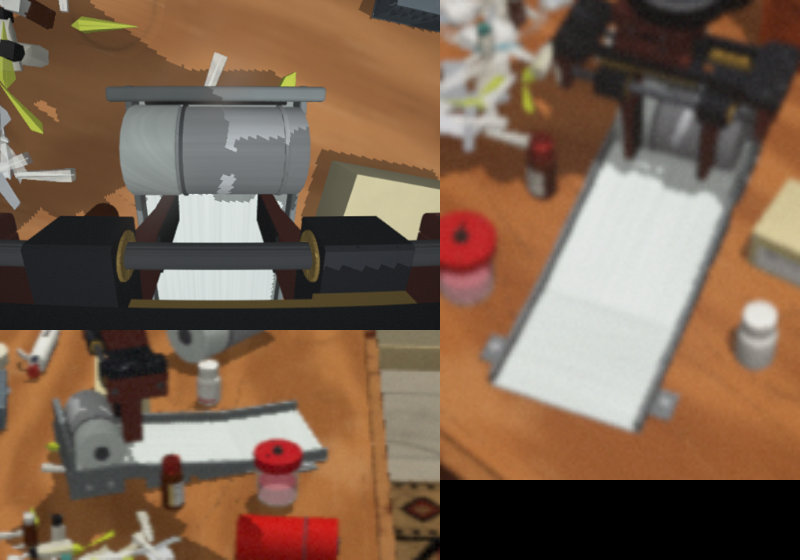

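The canister rolled off the crest by itself (force fell to about 0). At TCP x=124 the push rose to about 3.6 N, so it is against the stop, and it is square. Next I'll back away level, lift, and check.

```bash
python3 - <<'E'
from h import *
rv=tr(D["yaw"],-1)
robot.move_linear(W(85,0,46.5),rv,speed=20)
robot.move_linear(W(85,0,180),rv,speed=80);robot.pause(.5)
T=tool();w=capture("wrist");s=capture("scene");robot.pause(.5);w2=capture("wrist");b=capture("side")
print("diff",cv2.absdiff(w,w2).max(),telemetry.get_obs()["t"])
for n,P in dict(seat=W(162,0,50),L=W(162,52,50),Rr=W(162,-52,50),stopL=W(190,55,66),stopR=W(190,-55,66)).items():print(n,proj("wrist",P,T)[0].round(1),proj("side",P)[0].round(1))
a0,b0=cv2.imread("pics/a0.png"),cv2.imread("pics/b0.png")
def red(i,box):
    x0,y0,x1,y1=box;h=cv2.cvtColor(i[y0:y1,x0:x1],40);m=((h[...,0]<6)|(h[...,0]>174))&(h[...,1]>170)&(h[...,2]>60);y,x=np.nonzero(m);return (x.mean()+x0).round(1),(y.mean()+y0).round(1),len(x)
for n,bx in dict(pot=(285,215,315,232),stain=(247,223,262,236)).items():print(n,red(b0,bx),red(b,bx))
q=np.zeros((560,800,3),np.uint8);q[:330,:440]=cv2.resize(w,(440,330));q[:480,440:800]=cv2.resize(s[130:290,230:350],(360,480));q[330:560,:440]=cv2.resize(b[170:270,180:371],(440,230));cv2.imwrite("pics/v4.png",q)
E
```

```text
diff 40 24.325
seat [276.4 117.2] [220.5 213. ]
L [215.8 117.5] [224.  223.1]
Rr [337.1 117.3] [217.2 203.5]
stopL [206.9  80.5] [212.8 220. ]
stopR [345.9  80.4] [206.2 199.2]
pot (np.float64(300.1), np.float64(224.6), 231) (np.float64(300.2), np.float64(224.9), 222)
stain (np.float64(254.0), np.float64(228.5), 44) (np.float64(254.0), np.float64(228.8), 45)
```

View pics/v4.png

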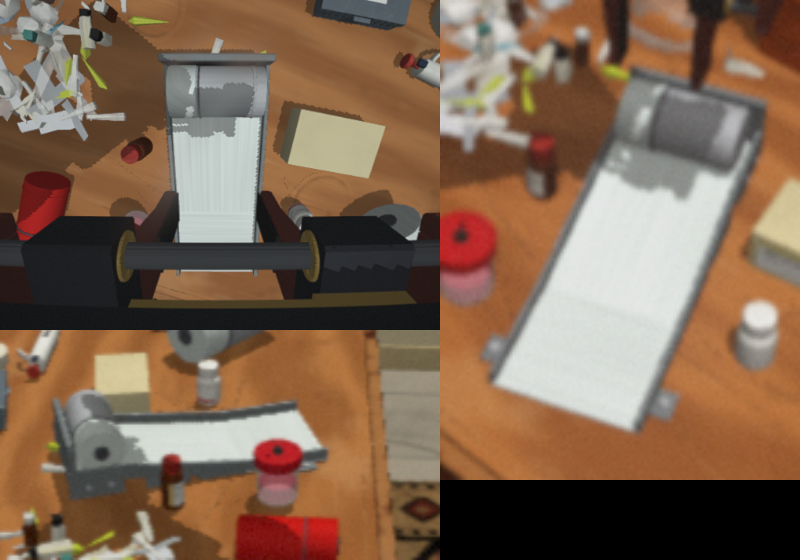

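```bash
python3 -c "
from bench import *
order.job_done()"
```

```text
the job is handed in; nothing more can be done
```

The canister is in the seat against the end stop, with the hand clear above it, and I handed the job in at about 24 s of the 45 s allowed. I get no verdict back.

**What I did:** I used the small grey canister on the landing. The red cylinder and the larger grey canister were the look-alikes. With both fingers slightly open behind it, I pushed it up the ramp at about 20 mm/s with roughly 6–7 N. It rolled off the crest into the seat by itself. I then followed until a light push of about 3.6 N showed it was against the stop, backed off level and lifted.

**Last checks:**
- **Canister position:** in the wrist view its centre is at about (277,116), and the seat should appear at (276.4,117.2). That is agreement to within 2 px, and it looks square across the channel.
- **Pot and amber bottle:** in the side view their red tops had shifted by no more than 0.3 px from the first picture.
- **White bottle and carton:** these were judged only by eye and look unmoved.
- **Marker pen:** I did not check it again, but it lay well away from the arm's path.
- **At rest:** two wrist pictures half a second apart differed by up to 40 grey levels in some pixels. I put this down to image noise and did not look further. The canister seemed at rest.
- **Earlier mismatch:** the scene and wrist cameras disagreed on the dock position by about 3 mm. I corrected to the wrist view before pushing.

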